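# Prop open the utensil chest and put the pastry stamp away

### The job

Push the chest's lid up by its front edge until it has gone past its balance point and stays open by itself, feeling for that point: do not press hard on the lid, do not force it against its stop, and do not let it slam shut. Then put the pastry stamp inside the chest, setting it down upright on the floor of the chest and not dropping it, and leave the lid standing open and the other things where they are.

Things in the scene. Friction and masses are not known exactly. Their poses are not given: they have to be found in the camera images.
- chest: Fixed utensil chest 160 mm deep (its x), 260 wide (its y), rim 155 high; empty sheet-metal box with 4 mm walls, inner floor 74 above the table. Origin: centre of its underside, on the table. Its -x side is the front, towards the robot (it may be yawed). Thin round hinge cheeks 156 mm across stand at both rear ends, outside its side walls.
- lid: Flat lid, 5 mm thick, 262 wide; a weight housing near the hinge (29 to 87 mm from it) rises to 50 mm above and 22 below. Origin: middle of the hinge axis, at the chest's rear rim, 80 mm behind its centre, 155 above the table. It runs 190 mm along its own -x; y is the hinge axis; z the normal of its upper face, underside at z = 0. Shut, its axes match the chest's; opening, it turns about +y: the angle of its z from vertical.
- lid_hinge (a point): Same point as the lid's origin. A balance weight in the hinge pushes the lid SHUT below a balance angle and OPEN above, up to a firm stop. Its setting differs every time and cannot be judged by eye: balance anywhere from 1.1 to 1.6 rad of opening, stop 0.05 to 0.25 rad beyond. On the stop the force climbs by some 3 N per mm. Let go below the balance the lid slams shut, which spoils the work.
- lid_lip (a point): Middle of the lid's rounded front edge (a 10 mm thick bead along its width), 185 mm from the hinge. Shut, it juts 25 mm from the chest's front wall, 159 above the table, free below: fingers tilted 35 to 45 degrees forward can go under and lift. Lifted slowly (30 mm/s) it bears on them with 4 to 10 N at first, fading to nothing at the balance; there it leaves them and swings to the stop.
- stamp: Pastry stamp standing upright, loose, about 220 g: a steel disc 56 mm across and 18 mm high, and above it, from 27 to 72 mm height, an upright round wooden handle 28 mm across. Origin: centre of its underside; z up its handle. It stands on the table to the left or to the right of the chest.
- jar: Bystander, loose: closed amber glass jar with a steel cap, 60 mm across, 85 mm tall. Origin at its underside. Leave it where it is.
- mug: Bystander, loose: steel mug, 72 mm across, 85 mm tall. Origin at its underside. Leave it where it is.
- can: Bystander, loose: steel can with a paper band, 70 mm across, 100 mm tall. Origin at its underside. Leave it where it is.
- spatula: Bystander, loose: spatula lying on the table. Origin at its underside. Leave it where it is.
- brush: Bystander, loose: brush lying on the table. Origin at its underside. Leave it where it is.
There are look-alikes about, which are no part of the job. Leave any blue or green look-alike of the stamp alone.

How it is judged:
On the way:
1. the lid stands open by itself, with the robot off it and the stamp not yet in the chest (angle between lid's own z axis and vertical above 0.95 rad and contact force between each of the fingers, the arm and lid below 0.1 N and angular speed of lid below 0.2 rad/s and horizontal distance between stamp and chest above 0.15 m), for 0.4 s.
At the end, for the whole second after the job is handed in: The lid stands open by itself at more than 0.95 rad, at rest; the stamp stands on the floor of the chest, within its walls, its underside within 8 mm of the inner floor's height, upright within 0.15 rad and at rest (angle between lid's own z axis and vertical above 0.95 rad and x of stamp in the frame of chest between -0.077 and 0.077 m and y of stamp in the frame of chest between -0.127 and 0.127 m and z of stamp in the frame of chest between 0.068 and 0.082 m and angle between stamp's own z axis and vertical below 0.15 rad and linear speed of stamp below 0.02 m/s and angular speed of lid below 0.1 rad/s); the robot touches nothing.
It fails at once if the robot presses on the lid with more than 20 N (contact force between any of the fingers, the arm and lid above 20 N).
It fails at once if the lid slams or is flung (turns faster than 3 rad/s) (angular speed of lid above 3 rad/s).
It fails at once if the stamp is dropped into the chest (falls faster than 0.7 m/s within it) (x of stamp in the frame of chest between -0.077 and 0.077 m and y of stamp in the frame of chest between -0.127 and 0.127 m and z of stamp in the frame of chest below 0.19 m and linear speed of stamp above 0.7 m/s).
It fails at once if a bystander is shoved more than 30 mm (distance of any of jar, mug, can, spatula, brush from where it was at the start of the episode above 0.03 m).
It also fails if it takes over 72 s, if anything falls off the work surface, if the arm or the gripper's body presses on something with over 40 N, if the wrist force passes 120 N, or if a joint passes its speed limit or range.

### The arm

A 6-joint arm with a two-finger parallel gripper is mounted at the origin on the work surface. World frame = base frame: x ahead of the robot, y to its left, z up, the work surface at z = 0. Lengths are in m, angles in rad, forces in N, time in s.
With the tool pointing down it reaches from about 0.275 to 0.75 m from the base axis. Payload 10.2 kg.
Tool frame: the origin (TCP) lies midway between the tips of the shut fingers; the grasp point (between the pads) lies 19 mm behind it (manip.grip_point_offset is the distance from the TCP to the grasp point, in m); z points along the fingers, x is the direction in which the jaws open and shut, and the axes are right-handed (so a half turn about z gives the same grasp; the last joint's range is limited). The gripper opens to 88 mm and grips with 3 to 60 N. Pads are 18 mm wide; open, the fingers measure 123 mm over their backs; the gripper's body (75 mm by 187 mm) begins 45 mm behind the grasp point.
Start: joints at [0.942, 0.313, 1.498, -0, 1.331, -0.223], TCP at [0.207, 0.482, 0.239] pointing down, gripper open.
Joint ranges: [-2.94, 2.94], [-0.97, 2.17], [0.19, 2.56], [-1.23, 4.37], [0.02, 3.11], [-2.88, 2.88]. Speed limits (rad/s): [2.39, 2.39, 3.01, 3.14, 3.14, 3.14].

### API

Orientations are given as a unit quaternion [w, x, y, z].
In Python, from rig import manip, cams, close_job gives the robot as it stands.
- The arm moves only by the tool move_arm, never from a script. Its argument "increments" is a list of rows, each an object with "jaw": the gripper's target within -1 to 1 (shut at 1, half-way at 0, fully open at -1); "xyz": the shift along the tool's x, y, z in units of 30 mm (1.0 is 30 mm), a list of three; "turn": the turn about the tool's z in units of 5 degrees (1.0 is 5 degrees). In form: [{"jaw": jaw, "xyz": [x, y, z], "turn": turn}, ...]. A call has 1 to 20 rows; each row shifts and turns the commanded pose from where the row before left it, along the tool's axes as they then stand; what a row does not reach is not made up. A row lasts 1/12 s, in which the tool goes at most 41.7 mm and 7.16 degrees, less where a joint would pass 70% of its speed; a pose out of reach is approached as far as the arm can. A call is refused whole if a number of a shift passes 1 or a number of a turn 1, either way. A call with a gripper value outside its range is refused whole. The fingers move at their own pace and stop on an object; "grip_force" is the grip in N (left out, the last holds). Time passes only in rows, so rows that do not move let the fingers close. It gives the time, the measured TCP pose, the force and the opening at its end, in the units of the state.
- manip.get_obs(): the state, without advancing time (a new reading comes with each control period).
- cams.get_image(name): name is "scene" or "top"; returns (picture, depth): 400x640x3 uint8, red, green, blue; 400x640 float32, m along the optical axis (not along the pixel's ray), 0 where there is no reading.
- cams.camera_info(name): a dict with "intrinsics" (3x3 intrinsics, pixels), "extrinsics" (4x4, takes a point from camera to world coordinates). Camera axes: x right, y down, z forward; pixel columns grow to the right and rows downward; lengths in m; the calibration is good to about 2 mm. A picture is of the moment at which its call begins. camera_info takes no time and is no camera call.
- close_job(): hands the job in, once; it reports no verdict.
The state is a dict: "time_s": time; "qpos": joint angles; "dq": joint speeds; "effort": joint torques, N m; "position": TCP position; "ee_rot": TCP orientation; "ft_force": force on the tool from outside, world axes, zero at the start; "ft_torque": the same for the moment, N m; "width": opening from 0.0 (shut) to 1.0 (fully open).
Only numpy, scipy, OpenCV 4.12 (cv2) and the standard library are available. Lean on these libraries where they do the work, as an engineer would, in place of code of your own. Each camera call takes 0.05 s, during which the arm holds its last target. There are 200 camera calls.

## Working session

There is one attempt and no reset: what is moved stays moved. The work goes in short steps, Python scripts to look and compute and a tool call to move; the robot and the scene stay as the last step left them, time stands still between calls to the robot, and variables do not carry over. Pictures are saved under pics/ and viewed, about 8 in all and at most 12, crops included, and the job is handed in when it is done.

Besides the shell and the picture viewer there is one more tool, called after ">>>" by a JSON object that holds its "fn" and its "kwargs". move_arm: Moves the arm, as the interface text tells. Its arguments: {"type":"object","properties":{"increments":{"type":"array","items":{"type":"object","properties":{"jaw":{"type":"number"},"xyz":{"type":"array","items":{"type":"number"}},"turn":{"type":"number"}}}},"grip_force":{"type":"number"}},"required":["increments"]}

```bash
ls; mkdir -p pics; cat > h.py <<'E'
import numpy as np,cv2
from rig import manip,cams,close_job
def grab(n,f):
    p,d=cams.get_image(n); cv2.imwrite(f'pics/{f}.png',p[:,:,::-1]); np.savez(f'pics/{f}.npz',p=p,d=d); return p,d
def cloud(n,d):
    c=cams.camera_info(n);K=np.array(c['intrinsics']);T=np.array(c['extrinsics'])
    v,u=np.mgrid[:d.shape[0],:d.shape[1]]
    P=np.stack([(u-K[0,2])/K[0,0]*d,(v-K[1,2])/K[1,1]*d,d],-1)
    return P@T[:3,:3].T+T[:3,3]
E
python3 - <<'E'
from h import *
for n in('scene','top'):
    grab(n,n+'0'); c=cams.camera_info(n); print(n,np.round(c['extrinsics'],3).tolist(),np.round(c['intrinsics'],1).tolist())
print(manip.get_obs(), manip.grip_point_offset)
E
```

```text
pics
scene [[-0.985, -0.108, 0.135, 0.323], [-0.173, 0.632, -0.756, 1.048], [-0.004, -0.768, -0.641, 0.983], [0.0, 0.0, 0.0, 1.0]] [[415.4, 0.0, 315.2], [0.0, 415.4, 200.5], [0.0, 0.0, 1.0]]
top [[-0.014, -0.987, 0.161, 0.303], [-1.0, 0.017, 0.022, -0.018], [-0.025, -0.161, -0.987, 1.542], [0.0, 0.0, 0.0, 1.0]] [[426.1, 0.0, 315.1], [0.0, 426.1, 197.1], [0.0, 0.0, 1.0]]
{'time_s': 0.1, 'qpos': array([ 9.41609338e-01,  3.13371669e-01,  1.49833011e+00, -1.04101662e-05,
        1.33101945e+00, -2.23403942e-01]), 'dq': array([ 3.53241772e-04, -1.42198080e-03, -1.22830160e-03,  1.09874658e-05,
       -6.00525659e-04, -1.40663433e-03]), 'effort': array([ 3.77199525e-03, -4.02817726e+01, -2.52642006e+01,  6.96077384e-02,
        3.42935161e-02, -8.31929879e-05]), 'position': array([0.20712273, 0.48218093, 0.23824143]), 'ee_rot': array([ 2.03043546e-04,  8.35085510e-01,  5.50119871e-01, -5.26517863e-04]), 'ft_force': array([-0.14095156, -0.41841551,  0.04260051]), 'ft_torque': array([-0.00214875,  0.01048984,  0.05996593]), 'width': 0.9948772100167691} 0.0187
```

View pics/scene0.png

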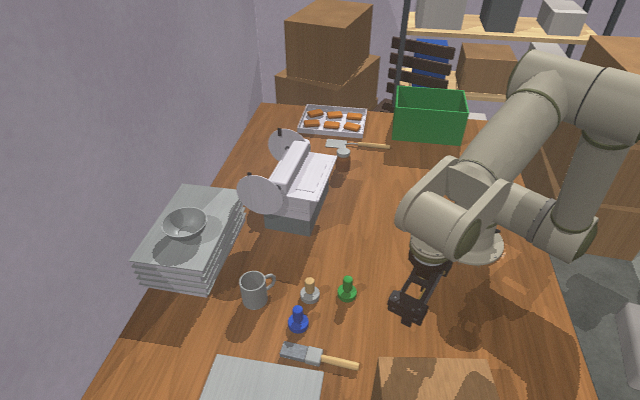

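View pics/top0.png

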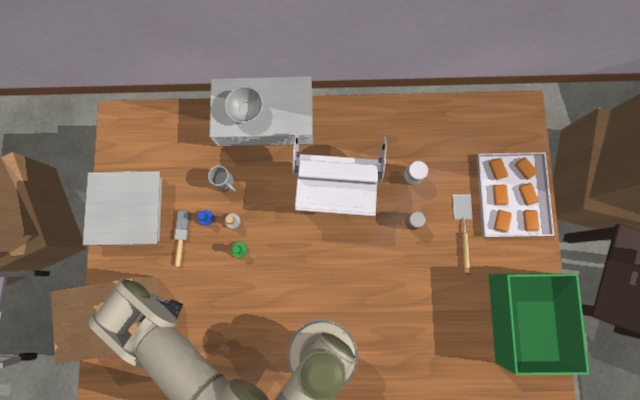

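The TCP always points down with these moves, because they allow no tilt, so bare fingers can't get under the lip. My plan is to hold the stamp by its handle, with the jaws along the chest's y. The stamp's disc projects 14 mm past the handle, so it can lift the lip. Then I'll back off to leave the lid standing open, and put the stamp in afterwards.

Stamp candidates in scene0:
- **Wood and steel at (310,290), top (232,220):** fits the description.
- **Blue at (298,320):** look-alike.
- **Green at (347,290):** look-alike.

Next I'll measure and confirm with one crop.

```bash
python3 - <<'E'
from h import *
s=np.load('pics/scene0.npz');t=np.load('pics/top0.npz')
S=cloud('scene',s['d']);T=cloud('top',t['d'])
cv2.imwrite('pics/crop1.png',np.hstack([cv2.resize(s['p'][225:345,225:375,::-1],(400,320)),cv2.resize(t['p'][130:250,290:440,::-1],(400,320))]))
# stamp: handle
for P,p,(v0,v1,u0,u1) in((S,s['p'],(265,310,295,325)),(T,t['p'],(205,235,220,245))):
    Q=P[v0:v1,u0:u1].reshape(-1,3); C=p[v0:v1,u0:u1].reshape(-1,3).astype(int)
    for lo,hi in((.012,.022),(.03,.066),(.066,.08)):
        m=(Q[:,2]>lo)&(Q[:,2]<hi); 
        if m.any(): print(lo,m.sum(),Q[m].mean(0).round(4),Q[m].min(0).round(4),Q[m].max(0).round(4))
# chest lid front region from top : flat bit z 150-175
Q=T[150:225,285:395];m=(Q[...,2]>.154)&(Q[...,2]<.172)
pts=Q[m];print('lid',len(pts),pts.min(0).round(3),pts.max(0).round(3))
r=cv2.minAreaRect(pts[:,:2].astype(np.float32)*1000);print(r,cv2.boxPoints(r).round(1).tolist())
# x,y,z profile along center column
for v in range(150,222,4): print(v,T[v,337].round(3),T[v,310].round(3),T[v,365].round(3))
E
```

```text
0.012 181 [0.4688 0.3252 0.0181] [0.4431 0.2915 0.0121] [0.4975 0.3453 0.0218]
0.03 78 [0.4693 0.3267 0.0494] [0.4576 0.3166 0.0315] [0.4837 0.3318 0.0659]
0.066 100 [0.4747 0.3493 0.0721] [0.4581 0.3035 0.067 ] [0.4925 0.4174 0.0768]
0.012 106 [0.4679 0.3107 0.0175] [0.4444 0.2888 0.0122] [0.4961 0.3435 0.0219]
0.03 20 [0.4667 0.3063 0.0492] [0.4565 0.3025 0.0305] [0.4809 0.3147 0.066 ]
0.066 45 [0.47   0.3154 0.0719] [0.4576 0.3028 0.0661] [0.4822 0.3272 0.0771]
lid 2986 [ 0.463 -0.212  0.154] [0.683 0.082 0.172]
((579.5792846679688, -60.500244140625), (287.0669250488281, 210.79920959472656), 84.78945922851562) [[461.6000061035156, -193.89999389648438], [671.5, -213.0], [697.5999755859375, 72.9000015258789], [487.70001220703125, 92.0]]
150 [ 0.731 -0.067  0.001] [0.733 0.033 0.004] [ 0.731 -0.172 -0.006]
154 [ 0.716 -0.067  0.003] [ 0.719  0.033 -0.   ] [ 0.715 -0.171 -0.002]
158 [ 0.659 -0.062  0.162] [0.661 0.028 0.16 ] [ 0.699 -0.17   0.002]
162 [ 0.646 -0.061  0.16 ] [0.637 0.027 0.204] [ 0.644 -0.154  0.162]
166 [ 0.622 -0.06   0.203] [0.623 0.027 0.207] [ 0.618 -0.149  0.212]
[... 210 characters left out ...]

182 [ 0.579 -0.06   0.158] [0.58  0.029 0.158] [ 0.57  -0.149  0.195]
186 [ 0.565 -0.06   0.162] [0.566 0.029 0.161] [ 0.563 -0.152  0.159]
190 [ 0.551 -0.059  0.161] [0.553 0.029 0.163] [ 0.55  -0.152  0.158]
194 [ 0.538 -0.059  0.163] [0.539 0.029 0.165] [ 0.536 -0.151  0.163]
198 [ 0.524 -0.059  0.164] [0.526 0.03  0.159] [ 0.524 -0.151  0.158]
202 [ 0.511 -0.058  0.162] [0.513 0.03  0.163] [ 0.51  -0.15   0.159]
206 [ 0.498 -0.058  0.162] [0.5   0.03  0.162] [ 0.498 -0.15   0.151]
210 [ 0.485 -0.058  0.16 ] [0.486 0.03  0.164] [ 0.484 -0.149  0.16 ]
214 [ 0.492 -0.062 -0.002] [0.493 0.036 0.004] [ 0.47  -0.149  0.163]
218 [ 0.477 -0.062  0.001] [0.478 0.036 0.001] [ 0.475 -0.163 -0.001]
```

View pics/crop1.png

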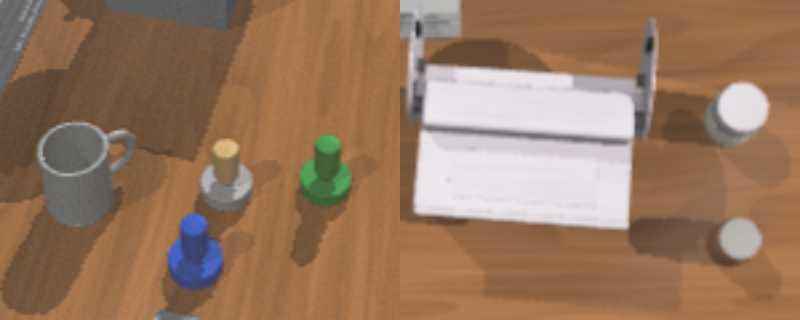

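The crop shows the wood-handled steel stamp at about (225,175), with the mug to its left and the blue and green look-alikes below and to its right. The right half shows the shut lid, with its front edge along row 220. I'll get finer values for the lid yaw and edge, and for the neighbours.

```bash
python3 - <<'E'
from h import *
s=np.load('pics/scene0.npz');t=np.load('pics/top0.npz')
S=cloud('scene',s['d']);T=cloud('top',t['d'])
for n,P,p in(('s',S,s['p']),('t',T,t['p'])):
    h=cv2.cvtColor(p,cv2.COLOR_RGB2HSV)
    for c,(a,b) in dict(green=(50,75),blue=(108,128)).items():
        m=(h[...,0]>=a)&(h[...,0]<=b)&(h[...,1]>120)&(P[...,2]<.1)&(P[...,2]>.008)&(P[...,0]>.2)&(P[...,0]<.65)&(P[...,1]>.15)&(P[...,1]<.6)
        print(n,c,m.sum(),P[m].min(0).round(3),P[m].max(0).round(3))
# lid front, top camera, ray on z=.160 plane
p=t['p'];g=cv2.cvtColor(p,cv2.COLOR_RGB2HSV)
m=((g[...,1]<60)&(g[...,2]>120)&(T[...,2]>.148)&(T[...,2]<.175)&(T[...,0]<.57)&(T[...,0]>.44)&(T[...,1]<.06)&(T[...,1]>-.2)).astype(np.uint8)
n,l,st,_=cv2.connectedComponentsWithStats(m);k=1+st[1:,4].argmax();m=l==k;print(st[k])
F=[];
for u in range(300,376):
    v=np.where(m[:,u])[0]
    if len(v): F.append((u,v.max()+.5))
F=np.array(F);vx,vy,x0,y0=cv2.fitLine(F.astype(np.float32),cv2.DIST_HUBER,0,.01,.01).ravel()
c=cams.camera_info('top');K=np.array(c['intrinsics']);E=np.array(c['extrinsics'])
def ray(u,v,z):
    d=E[:3,:3]@np.linalg.solve(K,[u,v,1]);return E[:3,3]+d*(z-E[2,3])/d[2]
a,b=[ray(u,y0+vy/vx*(u-x0),.160) for u in(300,375)];print('front',a,b,'yaw deg',np.degrees(np.arctan2(-(a-b)[0],(a-b)[1])))
for vv in(195,200,205):
    us=np.where(m[vv])[0];print(vv,ray(us.min()-.5,vv,.16)[:2],ray(us.max()+.5,vv,.16)[:2])
# scene view: front edge height check
m=(S[...,2]>.150)&(S[...,2]<.170)&(S[...,0]>.42)&(S[...,0]<.56)&(S[...,1]<.07)&(S[...,1]>-.2)
Q=S[m];print(len(Q));
for y in np.arange(-.18,.06,.04):
    q=Q[(abs(Q[:,1]-y)<.01)]
    if len(q):print(y.round(2),np.percentile(q[:,0],[1,5]).round(4),np.median(q[:,2]).round(4))
E
```

```text
s green 127 [0.343 0.275 0.01 ] [0.393 0.319 0.077]
s blue 290 [0.458 0.395 0.008] [0.512 0.443 0.076]
t green 166 [0.344 0.265 0.009] [0.391 0.316 0.079]
t blue 175 [0.46  0.386 0.012] [0.509 0.438 0.078]
[ 301  184   76   32 2168]
front [0.48569015 0.06304641 0.16      ] [ 0.46401541 -0.1810176   0.16      ] yaw deg -5.074986737281566
195 [0.5369163  0.06099833] [ 0.53250765 -0.18839455]
200 [0.5202529  0.06113151] [ 0.51598341 -0.18452564]
205 [0.5036532  0.06126418] [ 0.49946452 -0.18392607]
1183
-0.18 [0.4628 0.4684] 0.1606
-0.14 [0.4658 0.4681] 0.1619
-0.1 [0.4691 0.4731] 0.1622
-0.06 [0.474  0.4761] 0.1624
-0.02 [0.4777 0.4798] 0.1629
0.02 [0.4797 0.4833] 0.1626
```

>>> {"fn": "move_arm", "kwargs": {"increments": [{"jaw": -0.4,"xyz": [0,0,0],"turn": -0.91},{"jaw": -0.4,"xyz": [0,0,0],"turn": -0.91},{"jaw": -0.4,"xyz": [0,0,0],"turn": -0.91},{"jaw": -0.4,"xyz": [0,0,0],"turn": -0.91},{"jaw": -0.4,"xyz": [-0.47,0.92,0],"turn": 0},{"jaw": -0.4,"xyz": [-0.47,0.92,0],"turn": 0},{"jaw": -0.4,"xyz": [-0.47,0.92,0],"turn": 0},{"jaw": -0.4,"xyz": [-0.47,0.92,0],"turn": 0},{"jaw": -0.4,"xyz": [-0.47,0.92,0],"turn": 0},{"jaw": -0.4,"xyz": [-0.47,0.92,0],"turn": 0},{"jaw": -0.4,"xyz": [-0.47,0.92,0],"turn": 0},{"jaw": -0.4,"xyz": [-0.47,0.92,0],"turn": 0},{"jaw": -0.4,"xyz": [-0.47,0.92,0],"turn": 0},{"jaw": -0.4,"xyz": [-0.47,0.92,0],"turn": 0},{"jaw": -0.4,"xyz": [0,0,0.5],"turn": 0},{"jaw": -0.4,"xyz": [0,0,0],"turn": 0}], "grip_force": 50}}

```text
time_s: 1.43
position: [0.4699, 0.3163, 0.221]
ee_rot: [-0.001, 0.738, 0.674, -0.002]
ft_force: [-0.6, -0.2, -0.3]
width: 0.699
```

>>> {"fn": "move_arm", "kwargs": {"increments": [{"jaw": -0.4,"xyz": [0,0,0.9],"turn": 0},{"jaw": -0.4,"xyz": [0,0,0.9],"turn": 0},{"jaw": -0.4,"xyz": [0,0,0.9],"turn": 0},{"jaw": -0.4,"xyz": [0,0,0.9],"turn": 0},{"jaw": -0.4,"xyz": [0,0,0.8],"turn": 0},{"jaw": -0.4,"xyz": [0,0,0.6],"turn": 0},{"jaw": -0.4,"xyz": [0,0,0.6],"turn": 0},{"jaw": -0.4,"xyz": [0,0,0.4],"turn": 0},{"jaw": -0.4,"xyz": [0,0,0.3],"turn": 0},{"jaw": -0.4,"xyz": [0,0,0.2],"turn": 0},{"jaw": -0.4,"xyz": [0,0,0],"turn": 0},{"jaw": -0.4,"xyz": [0,0,0],"turn": 0}]}}

```text
time_s: 2.43
position: [0.47, 0.3178, 0.0292]
ee_rot: [0.0, 0.738, 0.675, 0.0]
ft_force: [-0.0, 0.1, 0.6]
width: 0.701
```

```bash
python3 - <<'E'
from h import *
p,_=grab('scene','g1'); cv2.imwrite('pics/g1c.png',cv2.resize(p[200:340,220:420,::-1],(800,560),interpolation=2))
E
```

```text
(no output)
```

View pics/g1c.png

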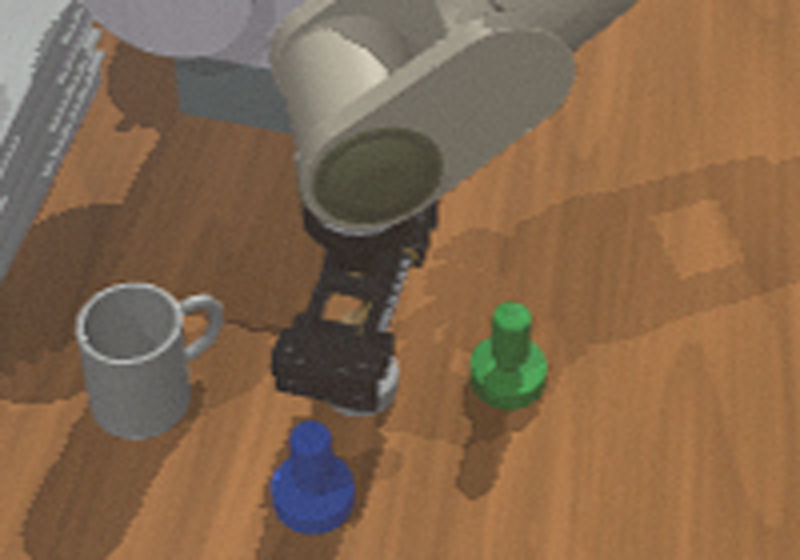

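The gripper straddles the right stamp at crop pixel (360,390). It clears the mug, the blue one and the green one. I'll go 6 mm lower, grip and lift.

>>> {"fn": "move_arm", "kwargs": {"increments": [{"jaw": -0.4,"xyz": [0,0,0.2],"turn": 0},{"jaw": 0,"xyz": [0,0,0],"turn": 0},{"jaw": 0.2,"xyz": [0,0,0],"turn": 0},{"jaw": 0.5,"xyz": [0,0,0],"turn": 0},{"jaw": 1,"xyz": [0,0,0],"turn": 0},{"jaw": 1,"xyz": [0,0,0],"turn": 0},{"jaw": 1,"xyz": [0,0,0],"turn": 0},{"jaw": 1,"xyz": [0,0,0],"turn": 0},{"jaw": 1,"xyz": [0,0,0],"turn": 0},{"jaw": 1,"xyz": [0,0,0],"turn": 0}], "grip_force": 60}}

```text
time_s: 3.32
position: [0.4698, 0.3176, 0.0228]
ee_rot: [0.0, 0.738, 0.675, 0.0]
ft_force: [0.2, 0.1, 1.2]
width: 0.303
```

>>> {"fn": "move_arm", "kwargs": {"increments": [{"jaw": 1,"xyz": [0,0,-0.4],"turn": 0},{"jaw": 1,"xyz": [0,0,-0.8],"turn": 0},{"jaw": 1,"xyz": [0,0,-0.9],"turn": 0},{"jaw": 1,"xyz": [0,0,-0.9],"turn": 0},{"jaw": 1,"xyz": [0,0,-0.8],"turn": 0},{"jaw": 1,"xyz": [0,0,-0.4],"turn": 0},{"jaw": 1,"xyz": [-0.9,-0.1,0],"turn": 0},{"jaw": 1,"xyz": [-1,-0.1,0],"turn": 0},{"jaw": 1,"xyz": [-1,-0.1,0],"turn": 0},{"jaw": 1,"xyz": [-1,-0.1,0],"turn": 0},{"jaw": 1,"xyz": [-1,-0.1,0],"turn": 0},{"jaw": 1,"xyz": [-1,-0.1,0],"turn": 0},{"jaw": 1,"xyz": [-1,-0.1,0],"turn": 0},{"jaw": 1,"xyz": [-1,-0.1,0],"turn": 0},{"jaw": 1,"xyz": [-1,-0.1,0],"turn": 0},{"jaw": 1,"xyz": [-1,-0.1,0],"turn": 0},{"jaw": 1,"xyz": [-1,0,0],"turn": 0},{"jaw": 1,"xyz": [-1,0,0],"turn": 0},{"jaw": 1,"xyz": [-0.7,0,0],"turn": 0},{"jaw": 1,"xyz": [0,0,0],"turn": 0}]}}

```text
time_s: 4.98
position: [0.4064, -0.0592, 0.1493]
ee_rot: [0.001, 0.739, 0.674, -0.0]
ft_force: [0.5, 0.6, -2.4]
width: 0.302
```

```bash
cat >> h.py <<'E'
H=np.array([.6637,-.0793]);ex=np.array([.9961,-.0884]);ey=np.array([.0884,.9961])
def st():
    o=manip.get_obs();p=o['position'];d=p[:2]-H
    print('t',round(o['time_s'],2),'c_x,c_y,z mm',(np.array([d@ex,d@ey,p[2]])*1000).round(1),'F',(o['ft_force']@np.r_[ex,0]).round(2),o['ft_force'].round(2),'w',round(o['width'],3)); return o
E
python3 - <<'E'
from h import *
st(); p,d=grab('scene','a1');S=cloud('scene',d)
cv2.imwrite('pics/a1c.png',cv2.resize(p[130:280,230:430,::-1],(800,600),interpolation=2))
E
```

```text
t 4.98 c_x,c_y,z mm [-258.1   -2.7  149.3] F 0.42 [ 0.47  0.57 -2.36] w 0.302
```

View pics/a1c.png

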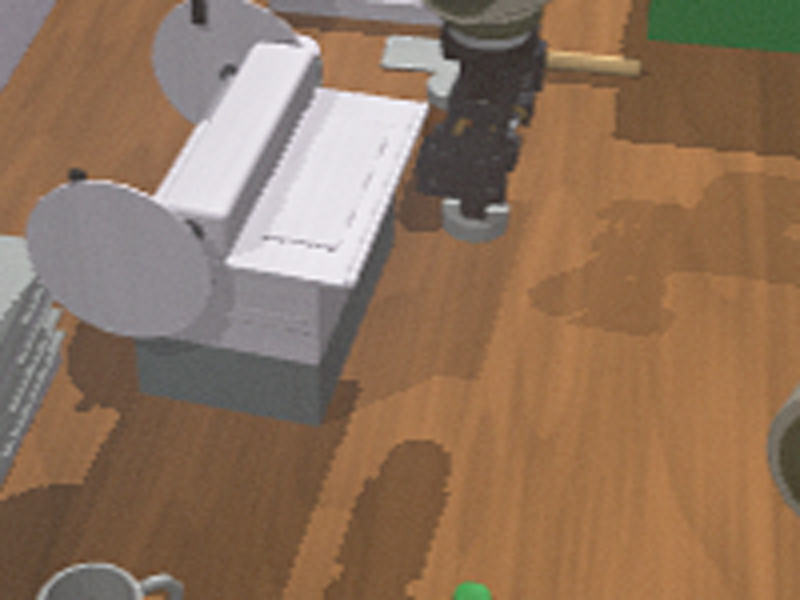

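The stamp is held upright, with its disc at crop (475,220) in front of the lip (430,150). I'll slide it forward under the lip.

>>> {"fn": "move_arm", "kwargs": {"increments": [{"jaw": 1,"xyz": [0.02,0.4,0],"turn": 0},{"jaw": 1,"xyz": [0.02,0.4,0],"turn": 0},{"jaw": 1,"xyz": [0.02,0.3,0],"turn": 0},{"jaw": 1,"xyz": [0,0.2,0],"turn": 0},{"jaw": 1,"xyz": [0,0.2,0],"turn": 0},{"jaw": 1,"xyz": [0,0.17,0],"turn": 0},{"jaw": 1,"xyz": [0,0,0],"turn": 0},{"jaw": 1,"xyz": [0,0,-0.15],"turn": 0},{"jaw": 1,"xyz": [0,0,-0.1],"turn": 0},{"jaw": 1,"xyz": [0,0,0],"turn": 0}]}}

```text
time_s: 5.87
position: [0.4568, -0.059, 0.157]
ee_rot: [0.001, 0.738, 0.675, 0.0]
ft_force: [-0.4, -2.0, -2.6]
width: 0.304
```

```bash
python3 -c "
from h import *
st()"
```

```text
t 5.87 c_x,c_y,z mm [-207.9    2.   157. ] F -0.21 [-0.39 -1.98 -2.65] w 0.304
```

>>> {"fn": "move_arm", "kwargs": {"increments": [{"jaw": 1,"xyz": [0,0,-0.08],"turn": 0},{"jaw": 1,"xyz": [0,0,-0.08],"turn": 0},{"jaw": 1,"xyz": [0,0,-0.08],"turn": 0},{"jaw": 1,"xyz": [0,0,-0.08],"turn": 0},{"jaw": 1,"xyz": [0,0,0],"turn": 0},{"jaw": 1,"xyz": [0,0,0],"turn": 0}]}}

```text
time_s: 6.37
position: [0.4565, -0.0588, 0.1657]
ee_rot: [-0.0, 0.738, 0.675, -0.0]
ft_force: [0.7, -0.8, -6.0]
width: 0.303
```

```bash
python3 -c "
from h import *
o=st();print(o['ft_torque'].round(3))
# plan arc, units per row
s=.180
th=np.radians(np.arange(0,106,5))
c=-s*np.cos(th)-.028; z=.155+s*np.sin(th)+.005
for a,x,y in zip(np.degrees(th),c,z): print(int(a),(x*1000).round(1),(y*1000).round(1),end=' | ')
"
```

```text
t 6.37 c_x,c_y,z mm [-208.2    2.1  165.7] F 0.78 [ 0.71 -0.75 -5.97] w 0.303
[0.01 0.1  0.04]
0 -208.0 160.0 | 5 -207.3 175.7 | 10 -205.3 191.3 | 14 -201.9 206.6 | 20 -197.1 221.6 | 25 -191.1 236.1 | 29 -183.9 250.0 | 35 -175.4 263.2 | 40 -165.9 275.7 | 45 -155.3 287.3 | 50 -143.7 297.9 | 55 -131.2 307.4 | 59 -118.0 315.9 | 65 -104.1 323.1 | 70 -89.6 329.1 | 75 -74.6 333.9 | 80 -59.3 337.3 | 85 -43.7 339.3 | 90 -28.0 340.0 | 95 -12.3 339.3 | 100 3.3 337.3 | 105 18.6 333.9 |
```

>>> {"fn": "move_arm", "kwargs": {"increments": [{"jaw": 1,"xyz": [0,0.005,-0.085],"turn": 0},{"jaw": 1,"xyz": [0,0.005,-0.085],"turn": 0},{"jaw": 1,"xyz": [0,0.01,-0.085],"turn": 0},{"jaw": 1,"xyz": [0,0.01,-0.085],"turn": 0},{"jaw": 1,"xyz": [0,0.01,-0.085],"turn": 0},{"jaw": 1,"xyz": [0,0.01,-0.085],"turn": 0},{"jaw": 1,"xyz": [0,0.01,-0.085],"turn": 0},{"jaw": 1,"xyz": [0,0.015,-0.085],"turn": 0},{"jaw": 1,"xyz": [0,0.015,-0.085],"turn": 0},{"jaw": 1,"xyz": [0,0.015,-0.085],"turn": 0},{"jaw": 1,"xyz": [0,0,0],"turn": 0}]}}

```text
time_s: 7.28
position: [0.4601, -0.0592, 0.1919]
ee_rot: [0.0, 0.738, 0.675, 0.0]
ft_force: [-0.8, 0.4, -6.0]
width: 0.301
```

```bash
python3 - <<'E'
from h import *
o=st();print(o['ft_torque'].round(3))
p,d=grab('scene','a2');S=cloud('scene',d)
cv2.imwrite('pics/a2c.png',cv2.resize(p[130:280,230:430,::-1],(800,600),interpolation=2))
E
```

```text
t 7.28 c_x,c_y,z mm [-204.6    2.   191.9] F -0.86 [-0.82  0.41 -6.04] w 0.301
[0.09  0.331 0.037]
```

View pics/a2c.png

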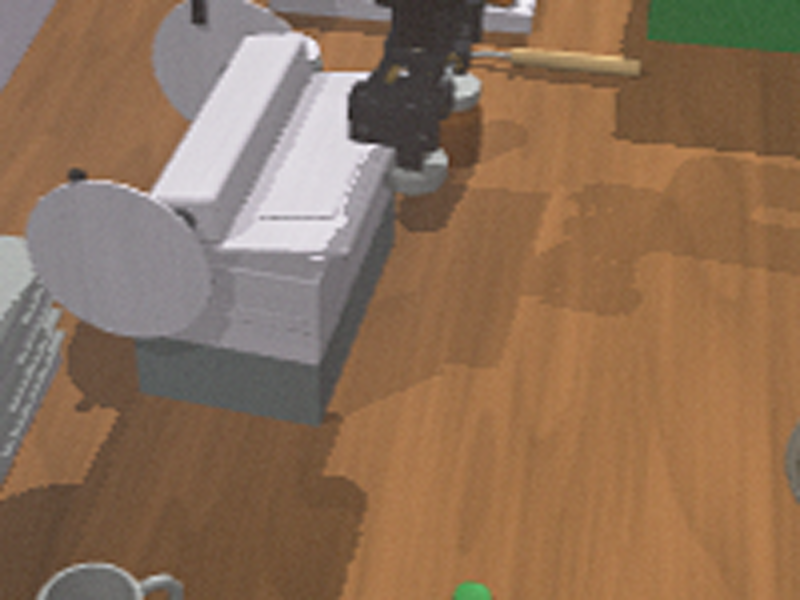

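The lid has come up about 10° and rests on the disc rim, which is tucked under the lip at crop (410,165). I'll continue along the arc.

>>> {"fn": "move_arm", "kwargs": {"increments": [{"jaw": 1,"xyz": [0,0.02,-0.1],"turn": 0},{"jaw": 1,"xyz": [0,0.02,-0.1],"turn": 0},{"jaw": 1,"xyz": [0,0.025,-0.1],"turn": 0},{"jaw": 1,"xyz": [0,0.025,-0.1],"turn": 0},{"jaw": 1,"xyz": [0,0.025,-0.1],"turn": 0},{"jaw": 1,"xyz": [0,0.03,-0.1],"turn": 0},{"jaw": 1,"xyz": [0,0.03,-0.1],"turn": 0},{"jaw": 1,"xyz": [0,0.03,-0.1],"turn": 0},{"jaw": 1,"xyz": [0,0.03,-0.1],"turn": 0},{"jaw": 1,"xyz": [0,0.035,-0.1],"turn": 0},{"jaw": 1,"xyz": [0,0.04,-0.095],"turn": 0},{"jaw": 1,"xyz": [0,0.04,-0.095],"turn": 0},{"jaw": 1,"xyz": [0,0.04,-0.095],"turn": 0},{"jaw": 1,"xyz": [0,0.045,-0.095],"turn": 0},{"jaw": 1,"xyz": [0,0.045,-0.095],"turn": 0},{"jaw": 1,"xyz": [0,0.045,-0.095],"turn": 0},{"jaw": 1,"xyz": [0,0.05,-0.095],"turn": 0},{"jaw": 1,"xyz": [0,0.05,-0.09],"turn": 0},{"jaw": 1,"xyz": [0,0.05,-0.09],"turn": 0},{"jaw": 1,"xyz": [0,0.05,-0.09],"turn": 0}]}}

```text
time_s: 9.0
position: [0.4816, -0.0611, 0.2497]
ee_rot: [0.0, 0.738, 0.675, 0.0]
ft_force: [-2.9, 0.2, -4.0]
width: 0.297
```

```bash
python3 -c "
from h import *
o=st();print(o['ft_torque'].round(3))"
```

```text
t 9.0 c_x,c_y,z mm [-183.     2.1  249.7] F -2.9 [-2.9   0.18 -4.03] w 0.297
[ 0.005  0.427 -0.069]
```

>>> {"fn": "move_arm", "kwargs": {"increments": [{"jaw": 1,"xyz": [0,0.05,-0.09],"turn": 0},{"jaw": 1,"xyz": [0,0.055,-0.09],"turn": 0},{"jaw": 1,"xyz": [0,0.055,-0.09],"turn": 0},{"jaw": 1,"xyz": [0,0.055,-0.09],"turn": 0},{"jaw": 1,"xyz": [0,0.06,-0.085],"turn": 0},{"jaw": 1,"xyz": [0,0.06,-0.085],"turn": 0},{"jaw": 1,"xyz": [0,0.06,-0.085],"turn": 0},{"jaw": 1,"xyz": [0,0.065,-0.085],"turn": 0},{"jaw": 1,"xyz": [0,0.065,-0.08],"turn": 0},{"jaw": 1,"xyz": [0,0.065,-0.08],"turn": 0},{"jaw": 1,"xyz": [0,0.07,-0.08],"turn": 0},{"jaw": 1,"xyz": [0,0.07,-0.08],"turn": 0},{"jaw": 1,"xyz": [0,0.07,-0.075],"turn": 0},{"jaw": 1,"xyz": [0,0.075,-0.075],"turn": 0},{"jaw": 1,"xyz": [0,0.075,-0.075],"turn": 0}]}}

```text
time_s: 10.25
position: [0.5101, -0.0636, 0.287]
ee_rot: [0.0, 0.738, 0.675, 0.0]
ft_force: [-1.4, 0.0, -4.7]
width: 0.304
```

```bash
python3 - <<'E'
from h import *
o=st();print(o['ft_torque'].round(3))
p,d=grab('scene','a3');S=cloud('scene',d)
cv2.imwrite('pics/a3c.png',cv2.resize(p[90:240,230:430,::-1],(800,600),interpolation=2))
E
```

```text
t 10.25 c_x,c_y,z mm [-154.4    2.   287. ] F -1.38 [-1.38  0.04 -4.66] w 0.304
[0.034 0.191 0.004]
```

View pics/a3c.png

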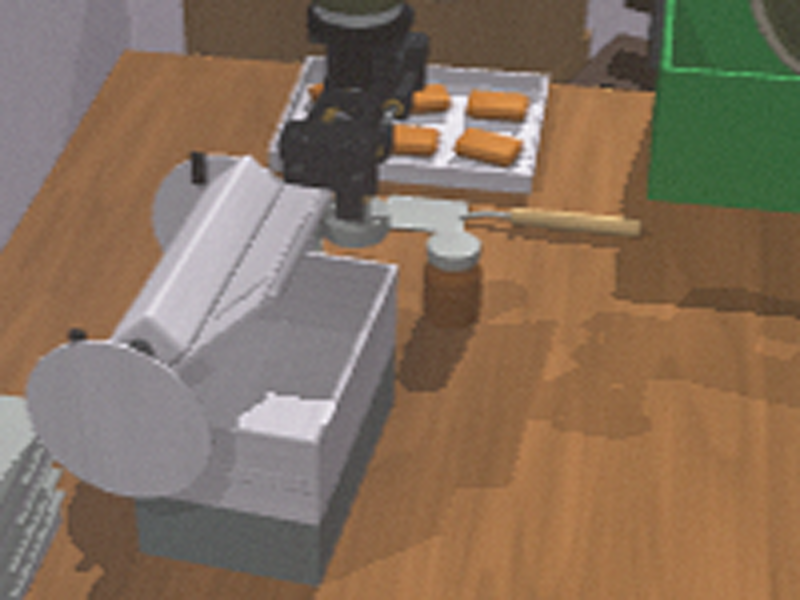

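The lid is at about 45°, supported by the disc at crop (355,225). Continuing.

>>> {"fn": "move_arm", "kwargs": {"increments": [{"jaw": 1,"xyz": [0,0.075,-0.075],"turn": 0},{"jaw": 1,"xyz": [0,0.08,-0.075],"turn": 0},{"jaw": 1,"xyz": [0,0.08,-0.07],"turn": 0},{"jaw": 1,"xyz": [0,0.08,-0.07],"turn": 0},{"jaw": 1,"xyz": [0,0.08,-0.07],"turn": 0},{"jaw": 1,"xyz": [0,0.08,-0.065],"turn": 0},{"jaw": 1,"xyz": [0,0.085,-0.065],"turn": 0},{"jaw": 1,"xyz": [0,0.085,-0.065],"turn": 0},{"jaw": 1,"xyz": [0,0.085,-0.06],"turn": 0},{"jaw": 1,"xyz": [0,0.085,-0.06],"turn": 0},{"jaw": 1,"xyz": [0,0.09,-0.06],"turn": 0},{"jaw": 1,"xyz": [0,0.09,-0.055],"turn": 0},{"jaw": 1,"xyz": [0,0.09,-0.055],"turn": 0},{"jaw": 1,"xyz": [0,0.09,-0.055],"turn": 0},{"jaw": 1,"xyz": [0,0.09,-0.05],"turn": 0}]}}

```text
time_s: 11.55
position: [0.548, -0.0669, 0.3154]
ee_rot: [0.0, 0.738, 0.675, 0.0]
ft_force: [-0.4, 1.1, -3.1]
width: 0.301
```

```bash
python3 -c "
from h import *
o=st();print(o['ft_torque'].round(3))"
```

```text
t 11.55 c_x,c_y,z mm [-116.4    2.1  315.4] F -0.52 [-0.42  1.09 -3.14] w 0.301
[0.022 0.121 0.012]
```

>>> {"fn": "move_arm", "kwargs": {"increments": [{"jaw": 1,"xyz": [0,0.09,-0.05],"turn": 0},{"jaw": 1,"xyz": [0,0.09,-0.05],"turn": 0},{"jaw": 1,"xyz": [0,0.09,-0.05],"turn": 0},{"jaw": 1,"xyz": [0,0.09,-0.045],"turn": 0},{"jaw": 1,"xyz": [0,0.09,-0.045],"turn": 0},{"jaw": 1,"xyz": [0,0.09,-0.045],"turn": 0},{"jaw": 1,"xyz": [0,0.09,-0.04],"turn": 0},{"jaw": 1,"xyz": [0,0.09,-0.04],"turn": 0}]}}

```text
time_s: 12.22
position: [0.5695, -0.0689, 0.3263]
ee_rot: [0.0, 0.738, 0.675, 0.0]
ft_force: [-0.2, -0.2, -2.8]
width: 0.303
```

```bash
cat >> h.py <<'E'
def lid(f=None):
    for n in('scene','top'):
        p,d=grab(n,f+n) if f else cams.get_image(n)
        P=cloud(n,d); q=P[...,:2]-H; X=q@ex;Y=q@ey;Z=P[...,2]-.155
        m=(abs(Y)>.07)&(abs(Y)<.125)&(Z>.08)&(Z<.25)&(abs(X)<.15)&(np.hypot(X,Z)<.21)&(np.hypot(X,Z)>.12)
        if m.sum()>20:
            r=np.hypot(X[m],Z[m]); k=r>np.percentile(r,60)
            print(n,m.sum(),'r',r[k].mean().round(3),'lid rad',np.arctan2(Z[m],-X[m])[k].mean().round(3),'std',np.arctan2(Z[m],-X[m])[k].std().round(3))
E
python3 -c "
from h import *
o=st();print(o['ft_torque'].round(3));lid('b1')"
```

```text
t 12.22 c_x,c_y,z mm [-94.8   2.1 326.3] F -0.14 [-0.15 -0.16 -2.78] w 0.303
[ 0.038 -0.034  0.057]
scene 66 r 0.191 lid rad 1.21 std 0.013
top 59 r 0.191 lid rad 1.228 std 0.014
```

>>> {"fn": "move_arm", "kwargs": {"increments": [{"jaw": 1,"xyz": [0,0.09,-0.035],"turn": 0},{"jaw": 1,"xyz": [0,0.09,-0.035],"turn": 0},{"jaw": 1,"xyz": [0,0.09,-0.035],"turn": 0},{"jaw": 1,"xyz": [0,0.09,-0.03],"turn": 0},{"jaw": 1,"xyz": [0,0,0],"turn": 0}]}}

```text
time_s: 12.73
position: [0.5801, -0.0698, 0.3302]
ee_rot: [-0.0, 0.738, 0.675, -0.0]
ft_force: [-2.9, -0.0, -2.7]
width: 0.307
```

```bash
python3 -c "
from h import *
o=st();print(o['ft_torque'].round(3));lid('b2')"
```

```text
t 12.73 c_x,c_y,z mm [-84.1   2.1 330.2] F -2.91 [-2.93 -0.01 -2.69] w 0.307
[ 0.039  0.354 -0.044]
scene 84 r 0.191 lid rad 1.271 std 0.014
top 46 r 0.193 lid rad 1.278 std 0.01
```

>>> {"fn": "move_arm", "kwargs": {"increments": [{"jaw": 1,"xyz": [0,0,0],"turn": 0},{"jaw": 1,"xyz": [0,0,0],"turn": 0}]}}

```text
time_s: 13.0
position: [0.5798, -0.0698, 0.3302]
ee_rot: [-0.0, 0.738, 0.675, -0.0]
ft_force: [-1.5, 0.5, -4.2]
width: 0.304
```

>>> {"fn": "move_arm", "kwargs": {"increments": [{"jaw": 1,"xyz": [0,0.05,-0.015],"turn": 0},{"jaw": 1,"xyz": [0,0,0],"turn": 0},{"jaw": 1,"xyz": [0,0,0],"turn": 0}]}}

```text
time_s: 13.25
position: [0.5812, -0.0699, 0.3306]
ee_rot: [-0.0, 0.738, 0.675, -0.0]
ft_force: [-4.7, 0.4, -2.6]
width: 0.304
```

```bash
python3 -c "
from h import *
o=st();print(o['ft_torque'].round(3));lid('b3')"
```

```text
t 13.25 c_x,c_y,z mm [-83.    2.1 330.6] F -4.69 [-4.67  0.42 -2.65] w 0.304
[ 0.045  0.752 -0.03 ]
scene 90 r 0.19 lid rad 1.276 std 0.014
top 50 r 0.193 lid rad 1.285 std 0.013
```

A 1.2 mm advance raised the force by about 3 N, which looks like the stop at about 1.25 rad. At 1.19 rad the torque had faded to zero, which would be the balance. I'll stop pushing and back off slowly to see whether the lid stays.

>>> {"fn": "move_arm", "kwargs": {"increments": [{"jaw": 1,"xyz": [0,-0.05,0],"turn": 0},{"jaw": 1,"xyz": [0,-0.05,0],"turn": 0},{"jaw": 1,"xyz": [0,-0.05,0],"turn": 0},{"jaw": 1,"xyz": [0,0,0],"turn": 0},{"jaw": 1,"xyz": [0,0,0],"turn": 0}]}}

```text
time_s: 13.77
position: [0.5771, -0.0695, 0.3309]
ee_rot: [0.0, 0.738, 0.675, 0.0]
ft_force: [0.4, -0.4, -2.9]
width: 0.304
```

```bash
python3 -c "
from h import *
o=st();print(o['ft_torque'].round(3));lid('b4')"
```

```text
t 13.77 c_x,c_y,z mm [-87.1   2.1 330.9] F 0.46 [ 0.43 -0.45 -2.92] w 0.304
[ 0.018 -0.03  -0.028]
scene 84 r 0.19 lid rad 1.266 std 0.014
top 49 r 0.192 lid rad 1.274 std 0.011
```

>>> {"fn": "move_arm", "kwargs": {"increments": [{"jaw": 1,"xyz": [0,-0.05,0],"turn": 0},{"jaw": 1,"xyz": [0,-0.05,0],"turn": 0},{"jaw": 1,"xyz": [0,-0.05,0],"turn": 0},{"jaw": 1,"xyz": [0,-0.05,0],"turn": 0},{"jaw": 1,"xyz": [0,0,0],"turn": 0},{"jaw": 1,"xyz": [0,0,0],"turn": 0}]}}

```text
time_s: 14.37
position: [0.5709, -0.069, 0.3308]
ee_rot: [0.0, 0.738, 0.675, 0.0]
ft_force: [0.5, -0.7, -2.7]
width: 0.301
```

```bash
python3 -c "
from h import *
o=st();print(o['ft_torque'].round(3));lid('b5')"
```

```text
t 14.37 c_x,c_y,z mm [-93.3   2.1 330.8] F 0.6 [ 0.54 -0.65 -2.66] w 0.301
[0.051 0.005 0.026]
scene 87 r 0.191 lid rad 1.268 std 0.014
top 49 r 0.192 lid rad 1.275 std 0.012
```

The lid stays at its stop with the tool 6 mm clear. I'll retreat well away for the milestone.

>>> {"fn": "move_arm", "kwargs": {"increments": [{"jaw": 1,"xyz": [0,-0.3,0],"turn": 0},{"jaw": 1,"xyz": [0,-0.6,0],"turn": 0},{"jaw": 1,"xyz": [0,-0.8,0],"turn": 0},{"jaw": 1,"xyz": [0,-0.9,0],"turn": 0},{"jaw": 1,"xyz": [0,-0.9,0],"turn": 0},{"jaw": 1,"xyz": [0,-0.9,0],"turn": 0},{"jaw": 1,"xyz": [0,-0.9,0],"turn": 0},{"jaw": 1,"xyz": [0,-0.9,0],"turn": 0},{"jaw": 1,"xyz": [0,-0.8,0],"turn": 0},{"jaw": 1,"xyz": [0,-0.6,0],"turn": 0},{"jaw": 1,"xyz": [0,-0.3,0],"turn": 0},{"jaw": 1,"xyz": [0,0,0],"turn": 0},{"jaw": 1,"xyz": [0,0,0],"turn": 0},{"jaw": 1,"xyz": [0,0,0],"turn": 0},{"jaw": 1,"xyz": [0,0,0],"turn": 0},{"jaw": 1,"xyz": [0,0,0],"turn": 0},{"jaw": 1,"xyz": [0,0,0],"turn": 0},{"jaw": 1,"xyz": [0,0,0],"turn": 0},{"jaw": 1,"xyz": [0,0,0],"turn": 0}]}}

```text
time_s: 16.05
position: [0.335, -0.0481, 0.3306]
ee_rot: [-0.0, 0.738, 0.675, -0.0]
ft_force: [1.2, -0.0, -2.7]
width: 0.3
```

```bash
python3 - <<'E'
from h import *
st();lid('c1')
p=np.load('pics/c1scene.npz')['p'];q=np.load('pics/c1top.npz');t=q['p']
cv2.imwrite('pics/c1c.png',np.hstack([cv2.resize(p[80:240,230:430,::-1],(400,320)),cv2.resize(t[130:290,260:460,::-1],(400,320))]))
T=cloud('top',q['d']);d=T[...,:2]-H;X=d@ex;Y=d@ey
m=(T[...,2]>.06)&(T[...,2]<.09)&(X>-.17)&(X<.02)&(abs(Y)<.14);print('floor',m.sum(),(X[m].min(),X[m].max(),Y[m].min(),Y[m].max(),np.median(T[m][:,2])))
m=(T[...,2]>.148)&(T[...,2]<.162)&(X>-.2)&(X<-.14)&(abs(Y)<.15);print('front rim x',np.percentile(X[m],[2,50,98]).round(4),'y',Y[m].min().round(4),Y[m].max().round(4))
# stamp in hand: scene cloud
S=cloud('scene',np.load('pics/c1scene.npz')['d']);o=manip.get_obs();P=o['position'];k=(abs(S[...,0]-P[0])<.04)&(abs(S[...,1]-P[1])<.04)&(S[...,2]<P[2]+.005)&(S[...,2]>P[2]-.05)
Q=S[k]-P;print('stamp rel TCP',k.sum(),Q.min(0).round(4),Q.max(0).round(4))
for a in(-.028,-.014,0,.014,.028):
    b=abs(Q[:,0]-a)<.004
    if b.any():print(a,np.percentile(Q[b][:,2],[3,97]).round(4))
E
```

```text
t 16.05 c_x,c_y,z mm [-330.1    2.   330.6] F 1.19 [ 1.19 -0.02 -2.67] w 0.3
scene 143 r 0.191 lid rad 1.266 std 0.014
top 133 r 0.192 lid rad 1.272 std 0.013
floor 2812 (np.float64(-0.16157911723962415), np.float64(-0.008963198376248649), np.float64(-0.11570353373423013), np.float64(0.1375162569342225), np.float64(0.0739906258708446))
front rim x [-0.1612 -0.1587 -0.1447] y -0.118 0.14
stamp rel TCP 177 [-0.0271 -0.0223 -0.024 ] [0.0274 0.0314 0.0049]
-0.028 [-0.02   -0.0031]
-0.014 [-0.0208 -0.0025]
0 [-0.0208  0.0034]
0.014 [-0.0218 -0.0012]
0.028 [-0.0213 -0.0035]
```

View pics/c1c.png

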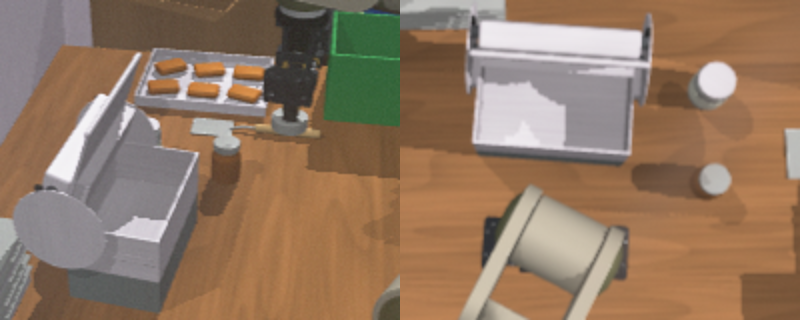

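The lid stands open at about 1.25 rad, with the stamp held upright clear of the chest at crop (290,122). Before lowering, I'll check how far the wrist overhangs towards the lid.

```bash
python3 - <<'E'
from h import *
o=manip.get_obs();P=o['position'];print(o['qpos'].round(2))
for n in('scene','top'):
    T=cloud(n,np.load(f'pics/c1{n}.npz')['d']);r=T-P
    X=r[...,:2]@ex;Y=r[...,:2]@ey;Z=r[...,2]
    for a in np.arange(0,.5,.04):
        m=(Z>a)&(Z<a+.04)&(abs(Y)<.15)&(abs(X)<.11)
        if m.sum()>10:print(n,a.round(2),m.sum(),'X',np.percentile(X[m],[1,99]).round(3),'Y',np.percentile(Y[m],[1,99]).round(3))
E
```

```text
[-0.49 -0.18  1.79 -0.    1.53 -1.98]
scene 0.0 69 X [-0.013  0.013] Y [-0.004  0.032]
scene 0.04 176 X [-0.035  0.032] Y [-0.081  0.088]
scene 0.08 643 X [-0.035  0.032] Y [-0.08   0.096]
scene 0.12 206 X [-0.036  0.031] Y [-0.     0.037]
scene 0.16 271 X [-0.036  0.034] Y [-0.011  0.04 ]
scene 0.2 713 X [-0.107  0.057] Y [0.038 0.105]
scene 0.24 1242 X [-0.108  0.06 ] Y [-0.026  0.107]
scene 0.28 1093 X [-0.109  0.041] Y [-0.05   0.099]
top 0.08 262 X [-0.034  0.034] Y [-0.094  0.093]
top 0.2 35 X [-0.099  0.046] Y [-0.023  0.072]
top 0.24 846 X [-0.104  0.058] Y [-0.069  0.101]
top 0.28 2721 X [-0.109  0.043] Y [-0.059  0.094]
```

The wrist barrel reaches about 55 mm ahead of the TCP at lip height. So I'll place the stamp near the front wall (c_x = −123) and slightly to +y, which leaves about 10 mm to the lip. Moving over and part-way down first.

>>> {"fn": "move_arm", "kwargs": {"increments": [{"jaw": 1,"xyz": [0.16,0.5,0],"turn": 0},{"jaw": 1,"xyz": [0.16,0.9,0],"turn": 0},{"jaw": 1,"xyz": [0.16,1,0],"turn": 0},{"jaw": 1,"xyz": [0.16,1,0],"turn": 0},{"jaw": 1,"xyz": [0.16,1,0],"turn": 0},{"jaw": 1,"xyz": [0.16,1,0],"turn": 0},{"jaw": 1,"xyz": [0.16,0.9,0],"turn": 0},{"jaw": 1,"xyz": [0.16,0.5,0],"turn": 0},{"jaw": 1,"xyz": [0,0.1,0],"turn": 0},{"jaw": 1,"xyz": [0,0,0.5],"turn": 0},{"jaw": 1,"xyz": [0,0,0.9],"turn": 0},{"jaw": 1,"xyz": [0,0,0.9],"turn": 0},{"jaw": 1,"xyz": [0,0,0.8],"turn": 0},{"jaw": 1,"xyz": [0,0,0.4],"turn": 0},{"jaw": 1,"xyz": [0,0,0],"turn": 0},{"jaw": 1,"xyz": [0,0,0],"turn": 0}]}}

```text
time_s: 17.48
position: [0.5441, -0.0282, 0.2261]
ee_rot: [-0.0, 0.738, 0.675, -0.0]
ft_force: [0.3, -0.8, -1.9]
width: 0.302
```

```bash
python3 - <<'E'
from h import *
o=st();lid('d1');print(o['qpos'].round(2));P=o['position']
for n in('scene','top'):
    T=cloud(n,np.load(f'pics/d1{n}.npz')['d']);r=T-P
    X=r[...,:2]@ex;Y=r[...,:2]@ey;Z=r[...,2]
    for a in (.2,.24,.28):
        m=(Z>a)&(Z<a+.04)&(abs(Y)<.15)&(abs(X)<.085)
        if m.sum()>10:print(n,a,m.sum(),'X',np.percentile(X[m],[1,97,99]).round(3),'Y',np.percentile(Y[m],[1,99]).round(3))
p=np.load('pics/d1scene.npz')['p']
cv2.imwrite('pics/d1c.png',cv2.resize(p[60:240,230:430,::-1],(667,600),interpolation=2))
E
```

```text
t 17.48 c_x,c_y,z mm [-123.6   40.3  226.1] F 0.33 [ 0.26 -0.77 -1.92] w 0.302
scene 209 r 0.202 lid rad 0.984 std 0.124
top 86 r 0.198 lid rad 1.146 std 0.167
[-0.27  0.37  1.46 -0.    1.32 -1.75]
scene 0.2 349 X [-0.082  0.043  0.048] Y [0.05  0.075]
scene 0.24 689 X [-0.083  0.046  0.051] Y [-0.038  0.075]
scene 0.28 858 X [-0.084  0.023  0.032] Y [-0.054  0.075]
top 0.2 34 X [-0.054  0.009  0.016] Y [-0.045  0.052]
top 0.24 546 X [-0.052  0.044  0.049] Y [-0.069  0.068]
top 0.28 1551 X [-0.085  0.028  0.035] Y [-0.06   0.069]
```

View pics/d1c.png

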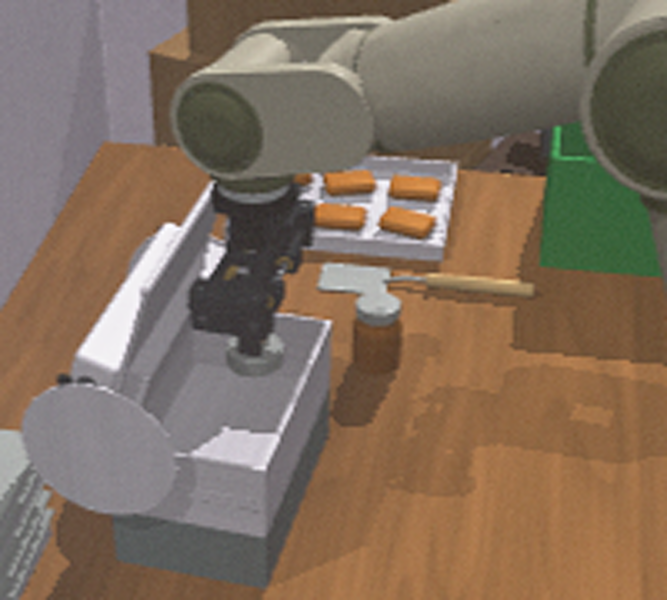

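The stamp hangs over the chest's front part. The barrel is 49 mm ahead of the TCP, so it clears the lip by about 13 mm. The lid angles in that last reading are contaminated by arm points. Lowering gently.

>>> {"fn": "move_arm", "kwargs": {"increments": [{"jaw": 1,"xyz": [0,0,0.3],"turn": 0},{"jaw": 1,"xyz": [0,0,0.6],"turn": 0},{"jaw": 1,"xyz": [0,0,0.6],"turn": 0},{"jaw": 1,"xyz": [0,0,0.6],"turn": 0},{"jaw": 1,"xyz": [0,0,0.6],"turn": 0},{"jaw": 1,"xyz": [0,0,0.5],"turn": 0},{"jaw": 1,"xyz": [0,0,0.4],"turn": 0},{"jaw": 1,"xyz": [0,0,0.2],"turn": 0},{"jaw": 1,"xyz": [0,0,0.1],"turn": 0},{"jaw": 1,"xyz": [0,0,0.1],"turn": 0},{"jaw": 1,"xyz": [0,0,0],"turn": 0},{"jaw": 1,"xyz": [0,0,0],"turn": 0}]}}

```text
time_s: 18.58
position: [0.5448, -0.0282, 0.1062]
ee_rot: [0.0, 0.738, 0.675, 0.0]
ft_force: [0.2, 0.1, -3.0]
width: 0.304
```

```bash
python3 -c "
from h import *
o=st();print(o['ft_torque'].round(3))"
```

```text
t 18.58 c_x,c_y,z mm [-123.    40.4  106.2] F 0.21 [ 0.23  0.14 -2.96] w 0.304
[ 0.058 -0.055 -0.01 ]
```

Underside is at about 83 mm with the floor at 74, so I have about 9 mm to go.

>>> {"fn": "move_arm", "kwargs": {"increments": [{"jaw": 1,"xyz": [0,0,0.06],"turn": 0},{"jaw": 1,"xyz": [0,0,0.06],"turn": 0},{"jaw": 1,"xyz": [0,0,0.06],"turn": 0},{"jaw": 1,"xyz": [0,0,0.05],"turn": 0},{"jaw": 1,"xyz": [0,0,0.03],"turn": 0},{"jaw": 1,"xyz": [0,0,0],"turn": 0},{"jaw": 1,"xyz": [0,0,0],"turn": 0}]}}

```text
time_s: 19.17
position: [0.5445, -0.0281, 0.0979]
ee_rot: [-0.0, 0.738, 0.675, -0.0]
ft_force: [0.1, 0.4, -2.3]
width: 0.303
```

>>> {"fn": "move_arm", "kwargs": {"increments": [{"jaw": 1,"xyz": [0,0,0.04],"turn": 0},{"jaw": 1,"xyz": [0,0,0],"turn": 0},{"jaw": 1,"xyz": [0,0,0],"turn": 0}]}}

```text
time_s: 19.42
position: [0.5447, -0.0282, 0.0969]
ee_rot: [0.0, 0.738, 0.675, 0.0]
ft_force: [0.8, 0.2, -0.3]
width: 0.307
```

The floor now carries the stamp: Fz went from −2.5 to −0.3 N. Releasing, then rising straight up.

>>> {"fn": "move_arm", "kwargs": {"increments": [{"jaw": 0.35,"xyz": [0,0,0],"turn": 0},{"jaw": 0.2,"xyz": [0,0,0],"turn": 0},{"jaw": 0.1,"xyz": [0,0,0],"turn": 0},{"jaw": -0.1,"xyz": [0,0,0],"turn": 0},{"jaw": -0.1,"xyz": [0,0,0],"turn": 0},{"jaw": -0.1,"xyz": [0,0,0],"turn": 0},{"jaw": -0.1,"xyz": [0,0,0],"turn": 0},{"jaw": -0.1,"xyz": [0,0,-0.1],"turn": 0},{"jaw": -0.1,"xyz": [0,0,-0.2],"turn": 0},{"jaw": -0.1,"xyz": [0,0,-0.3],"turn": 0},{"jaw": -0.1,"xyz": [0,0,-0.5],"turn": 0},{"jaw": -0.1,"xyz": [0,0,-0.6],"turn": 0},{"jaw": -0.1,"xyz": [0,0,-0.7],"turn": 0},{"jaw": -0.1,"xyz": [0,0,-0.8],"turn": 0},{"jaw": -0.1,"xyz": [0,0,-0.8],"turn": 0},{"jaw": -0.1,"xyz": [0,0,-0.8],"turn": 0},{"jaw": -0.1,"xyz": [0,0,-0.8],"turn": 0},{"jaw": -0.1,"xyz": [0,0,-0.7],"turn": 0},{"jaw": -0.1,"xyz": [0,0,-0.3],"turn": 0}]}}

```text
time_s: 21.0
position: [0.5449, -0.0282, 0.2985]
ee_rot: [0.002, 0.738, 0.675, 0.001]
ft_force: [-0.1, 0.0, 1.3]
width: 0.55
```

>>> {"fn": "move_arm", "kwargs": {"increments": [{"jaw": -0.1,"xyz": [0,-0.4,0],"turn": 0},{"jaw": -0.1,"xyz": [0,-0.8,0],"turn": 0},{"jaw": -0.1,"xyz": [0,-0.9,0],"turn": 0},{"jaw": -0.1,"xyz": [0,-0.9,0],"turn": 0},{"jaw": -0.1,"xyz": [0,-0.9,0],"turn": 0},{"jaw": -0.1,"xyz": [0,-0.9,0],"turn": 0},{"jaw": -0.1,"xyz": [0,-0.8,0],"turn": 0},{"jaw": -0.1,"xyz": [0,-0.4,0],"turn": 0},{"jaw": -0.1,"xyz": [0,0,0],"turn": 0},{"jaw": -0.1,"xyz": [0,0,0],"turn": 0},{"jaw": -0.1,"xyz": [0,0,0],"turn": 0}]}}

```text
time_s: 21.92
position: [0.3658, -0.0124, 0.2947]
ee_rot: [0.0, 0.738, 0.675, 0.0]
ft_force: [-0.5, 0.2, -0.2]
width: 0.554
```

```bash
python3 - <<'E'
from h import *
st();lid('e1')
q=np.load('pics/e1top.npz');s=np.load('pics/e1scene.npz')
for n,z in(('scene',s),('top',q)):
    T=cloud(n,z['d']);d=T[...,:2]-H;X=d@ex;Y=d@ey-.011;Z=T[...,2]
    for lo,hi in((.086,.097),(.105,.14),(.14,.152)):
        m=(Z>lo)&(Z<hi)&(X>-.152)&(X<-.08)&(abs(Y-.03)<.04)
        if m.sum()>3:print(n,lo,m.sum(),'x',X[m].min().round(3),X[m].max().round(3),'y',Y[m].min().round(3),Y[m].max().round(3))
    a=cloud(n,np.load(f'pics/{n}0.npz')['d'])
cv2.imwrite('pics/e1c.png',np.hstack([cv2.resize(s['p'][100:300,230:430,::-1],(400,400)),cv2.resize(q['p'][130:330,170:470,::-1],(400,267)).__class__(0) if 0 else cv2.copyMakeBorder(cv2.resize(q['p'][130:280,170:470,::-1],(400,200)),0,200,0,0,0)]))
# bystander shift: compare top pictures
a=np.load('pics/top0.npz')['p'].astype(int);b=q['p'].astype(int)
for n,(v,u) in dict(jar=(172,416),can=(220,417),mug=(178,221),spat=(230,464),brush=(235,181)).items():
    print(n,np.abs(a-b)[v-14:v+14,u-14:u+14].mean().round(2))
E
```

```text
t 21.92 c_x,c_y,z mm [-302.7   40.3  294.7] F -0.55 [-0.54  0.15 -0.21] w 0.554
scene 140 r 0.191 lid rad 1.265 std 0.014
top 133 r 0.192 lid rad 1.273 std 0.013
scene 0.086 63 x -0.135 -0.096 y 0.003 0.055
scene 0.105 64 x -0.136 -0.112 y 0.028 0.046
scene 0.14 41 x -0.136 -0.111 y 0.015 0.042
top 0.086 120 x -0.146 -0.095 y -0.009 0.055
top 0.105 16 x -0.136 -0.115 y 0.017 0.041
top 0.14 49 x -0.134 -0.109 y 0.017 0.041
jar 2.19
can 3.55
mug 4.42
spat 2.57
brush 23.47
```

View pics/e1c.png

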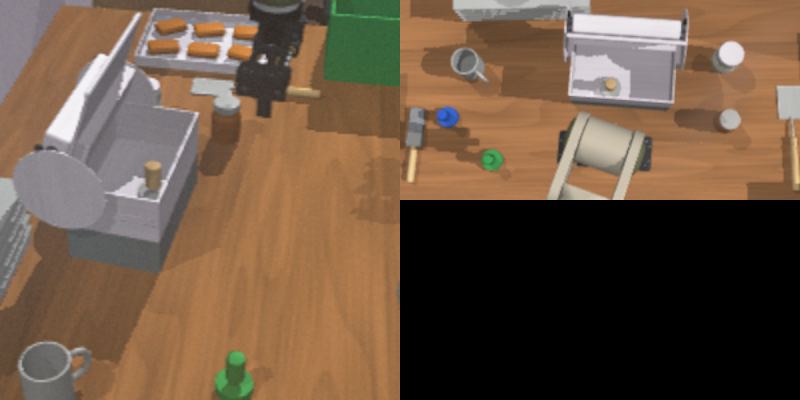

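The stamp stands upright in the chest, at (150,175) in the scene crop and (610,87) in the top crop. The lid is open and the other things are in place. The higher image difference at the brush looks like the arm's shadow having gone. Handing in.

```bash
python3 -c "
from h import *
close_job()"
```

```text
the job is handed in; nothing more can be done
```

The job is handed in: the lid stands open by itself and the stamp stands upright on the chest floor. It took about 22 s of the 72 s allowed; no verdict came back.

**How the lid was opened:** the moves can't tilt the tool, so bare fingers couldn't get under the lip. I gripped the stamp and used the rim of its disc under the front edge to lift the lid. The force I felt from it was about 3–4 N at first and faded to nothing near 1.19 rad.

**Touching the stop:** my last small advances, up to about 1.25 rad, pressed the lid against its stop with about 4–5 N. I recognised the stop by the force climbing about 3 N over 1.2 mm, then backed off. The lid stayed open, and I held the stamp well clear of the chest for about 0.7 s before placing it.

**Last checks:**
- **Lid:** the cameras read 1.27 rad both before and after placing. Allowing for the lid's thickness, that is about 1.25 rad.
- **Stamp:** it was released only after the floor carried its weight, and it stands clear of the walls. In the chest frame it is at about x −0.04, y +0.03.
- **Other things:** the jar, can, mug and spatula match the first picture. The brush patch differed (23, against 2–4 for the others). I put that down to the arm and its shadow having moved away, since the brush looks in place, but I did not measure it separately.
- **Lid angle over the chest:** one reading (0.98 and 1.15 rad) was contaminated by arm points. I disregarded it, and the readings after the arm withdrew were normal.

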